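# Clip the leather tools back into the bench rack

## Robot

A 6-joint arm with a two-finger parallel gripper is mounted at the origin on the work surface. World frame = base frame: x ahead of the robot, y to its left, z up, the work surface at z = 0. Lengths are in m, angles in rad, forces in N, time in s.
With the tool pointing down it reaches from about 0.35 to 0.975 m from the base axis. Payload 4.9 kg.
Tool frame: the origin (TCP) lies midway between the tips of the shut fingers; the grasp point (between the pads) lies 19 mm behind it (arm.hold_point_z is the z of the grasp point in the tool frame, in m); z points along the fingers, y is the line along which they close (so a half turn about z gives the same grasp; the last joint's range is limited). The gripper opens to 85 mm and grips with 20 to 120 N. Pads are 22 mm wide; open, the fingers measure 114 mm over their backs; the gripper's body (76 mm by 85 mm) begins 54 mm behind the grasp point. The pads swing forward as they close: fully open they stand 13 mm farther back than shut.
Start: joints at [1.098, 0.053, 1.613, -0, 1.476, -0.119], TCP at [0.217, 0.586, 0.231] pointing down, gripper open.
Joint ranges: [-3.01, 3.01], [-1.01, 2.22], [0.06, 2.58], [-1.02, 4.17], [0.09, 2.62], [-3.14, 3.14]. Speed limits (rad/s): [2.57, 2.57, 3.14, 3.14, 3.14, 3.14].

## Interface

Orientations are given as a 3x3 rotation matrix whose columns are the frame's x, y, z axes.
In Python, from rig import telemetry, imaging, ticket, arm gives the robot as it stands.
- The arm moves only by the tool jog_arm, never from a script. Its argument "plan" is a list that holds one entry, the list of rows, each a list of 7 numbers: the closure, from -1 (fully open) to 1 (shut), then the shift along the tool's x, y, z in cm, then the turn, a rotation vector about the tool's x, y, z in degrees. In form: [[[gripper, x, y, z, ax, ay, az], ...]]. A call has 1 to 10 rows; each row is the pose to reach, as a shift and turn from the pose commanded when the call began, along the tool's axes at that moment; what a row does not reach only later rows make up. A row lasts 1/12 s, in which the tool goes at most 41.7 mm and 7.16 degrees, less where a joint would pass 70% of its speed; a pose out of reach is approached as far as the arm can. A call with a gripper value outside its range is refused whole. The fingers move at their own pace and stop on an object; the grip force is fixed at half the most. Time passes only in rows, so rows that repeat a pose let the fingers close. It gives the time, the measured TCP pose, the force, the opening and the grip force at its end, in the units of the state.
- telemetry.sense(): the state, without advancing time (a new reading comes with each control period).
- imaging.get_image(name): name is "scene" or "top" or "wrist"; returns a dict with "pixels" (400x640x3 uint8, blue, green, red), "intrinsics" (3x3 intrinsics, pixels), "k1" (the pictures are not rectified: a ray, as slopes to the right and down, at radius r is drawn at 1 + k1 r^2 times it, then the intrinsics apply), "extrinsics" (4x4, takes a point from camera to world coordinates). Camera axes: x right, y up, looking along -z (the intrinsics and any distortion apply to the point x, -y, -z); pixel columns grow to the right and rows downward; lengths in m; the calibration is good to about 2 mm. A picture is of the moment at which its call begins. There is no depth.
- ticket.sign_off(): hands the job in; it is judged then, once.
The state is a dict: "time_s": time; "qpos": joint angles; "qd": joint speeds; "joint_torque": joint torques, N m; "tcp_pos": TCP position; "tcp_rot": TCP orientation; "force": force on the tool from outside, world axes, zero at the start; "wrist_torque": the same for the moment, N m; "gripper_width": finger opening in m; "grasp_force": force on a finger pad.
Only numpy, scipy, OpenCV 4.12 (cv2) and the standard library are available. Lean on these libraries where they do the work, as an engineer would, in place of code of your own. Each camera call takes 0.05 s, during which the arm holds its last target. There are 200 camera calls.

## Task

Put the wooden edge slicker and the steel drive punch away in the rack: lay each one across the two rails at a place of its own and press it broadside down into the pair of spring clips there until it snaps fully home on both rails. Either tool may take either place and point either way, with about equal lengths of its straight body beyond both rails; let go of both.

Things in the scene. Friction and masses are not known exactly. Their poses are not given: they have to be found in the camera images.
- slicker: Wooden edge slicker, a pale turned stick 172 mm long, lying on the mat (axis 10 mm above the table), 60 g. Round body 20 mm in diameter from x = -70 to +62 mm, then a slimmer tip with turned grooves. Origin on the axis in mid-body, x along the stick to the grooved tip. The awl nearby (thicker, shorter, dark handle, thin needle) is not wanted.
- punch: Steel drive punch, a plain steel rod 170 mm long, lying on the mat (axis 10 mm above the table), 300 g. Round body 20 mm in diameter from x = -70 to +62 mm, then a neck and a 17 mm cutting tip. Origin on the axis in mid-body, x along the rod to the cutting tip.
- place_left (a point): Left (+y) place of the fixed rack, a dark foot 124 x 230 x 8 mm with two aluminium rails along its y, tops 22 mm above the table. Point: 32 mm above the table, midway between the rails, where the axis of a clipped tool lies; x is the tool's direction, across the rails. A spring clip on each rail, at x = -45 and +45 mm; grip between them (72 mm free, foot's top 24 mm below).
- place_right (a point): Right place, the same, 110 mm away along the rails (y). Each clip: two sprung steel jaws opening upward, beads 14 mm apart and 7.5 mm above the point, flared to a 40 mm mouth 20 mm above the point. A tool meets the beads with its axis 16 mm above the point; about 12 N in all push it down to rest on the rails, where the jaws hold it. A few mm off centre still goes in.
Not all that is in view belongs to the job. Of the things shaped like the slicker, the wooden one is meant.

How it is judged:
At the end, for the whole second after the job is handed in: The slicker and the punch each lie at rest in a place of its own in the rack: axis 26 to 37 mm above the table (home is 32), within 10 mm of the place's centre line, the middle of its body within 20 mm of midway between the rails, and within about 10 degrees of the rack's x axis (((z of slicker in the frame of place_left between -0.006 and 0.005 m and x of slicker in the frame of place_left between -0.02 and 0.02 m and y of slicker in the frame of place_left between -0.01 and 0.01 m and angle between the x axis of slicker and the x axis of place_left, either way round below 0.17 rad) or (z of slicker in the frame of place_right between -0.006 and 0.005 m and x of slicker in the frame of place_right between -0.02 and 0.02 m and y of slicker in the frame of place_right between -0.01 and 0.01 m and angle between the x axis of slicker and the x axis of place_right, either way round below 0.17 rad)) and linear speed of each of slicker, punch below 0.02 m/s and ((z of punch in the frame of place_left between -0.006 and 0.005 m and x of punch in the frame of place_left between -0.02 and 0.02 m and y of punch in the frame of place_left between -0.01 and 0.01 m and angle between the x axis of punch and the x axis of place_left, either way round below 0.17 rad) or (z of punch in the frame of place_right between -0.006 and 0.005 m and x of punch in the frame of place_right between -0.02 and 0.02 m and y of punch in the frame of place_right between -0.01 and 0.01 m and angle between the x axis of punch and the x axis of place_right, either way round below 0.17 rad))); the robot touches nothing.
It also fails if it takes over 58 s, if anything falls off the work surface, if the arm or the gripper's body presses on something with over 40 N, if the wrist force passes 120 N, or if a joint passes its speed limit or range.

## Working session

There is one attempt and no reset: what is moved stays moved. The work goes in short steps, Python scripts to look and compute and a tool call to move; the robot and the scene stay as the last step left them, time stands still between calls to the robot, and variables do not carry over. Pictures are saved under pics/ and viewed, at most 10 in all, crops included, and the job is handed in when it is done.

Besides the shell and the picture viewer there is one more tool, called after "Request:" by a JSON object that holds its "api" and its "payload". jog_arm: Moves the arm, as the interface text tells. Its arguments: {"type":"object","properties":{"plan":{"type":"array","items":{"type":"array","items":{"type":"array","items":{"type":"number"}}}}},"required":["plan"]}

```bash
mkdir -p pics; cat > h.py <<'E'
import numpy as np, cv2
from rig import telemetry, imaging, ticket, arm
def grab(n,f=None):
    d=imaging.get_image(n)
    if f: cv2.imwrite('pics/'+f,d['pixels'])
    return d
def ray(d,uv):
    K=np.array(d['intrinsics'],float);k1=d['k1'];T=np.array(d['extrinsics'])
    p=cv2.undistortPoints(np.array(uv,float).reshape(-1,1,2),K,np.array([k1,0,0,0.]),None)[:,0]
    r=np.c_[p[:,0],-p[:,1],-np.ones(len(p))]@T[:3,:3].T
    return T[:3,3],r
def onz(d,uv,z):
    o,r=ray(d,uv); return o+r*((z-o[2])/r[:,2])[:,None]
E
python3 - <<'E'
from h import *
a=grab('top','top.png');b=grab('scene','scene.png')
for d in(a,b):print(np.round(d['extrinsics'],3).tolist(),d['k1'])
s=telemetry.sense();print(s['time_s'],s['tcp_rot'],arm.hold_point_z)
E
```

```text
[[0.014, 0.997, -0.079, 0.479], [-0.999, 0.017, 0.035, -0.038], [0.036, 0.078, 0.996, 0.897], [0.0, 0.0, 0.0, 1.0]] 0.016298348673474863
[[-0.608, -0.504, 0.614, 1.142], [0.794, -0.392, 0.464, 0.419], [0.007, 0.77, 0.639, 0.709], [0.0, 0.0, 0.0, 1.0]] -0.03470533634033961
0.1 [[-9.38057159e-01  3.46479518e-01 -8.42246181e-04]
 [ 3.46480484e-01  9.38055636e-01 -1.70233620e-03]
 [ 2.00249150e-04 -1.88871053e-03 -9.99998196e-01]] -0.0187
```

View pics/top.png

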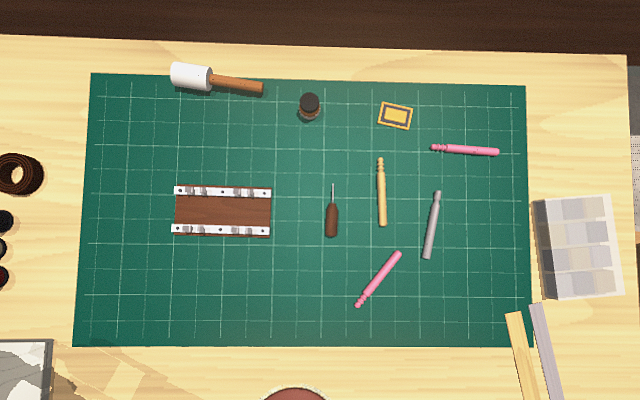

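View pics/scene.png

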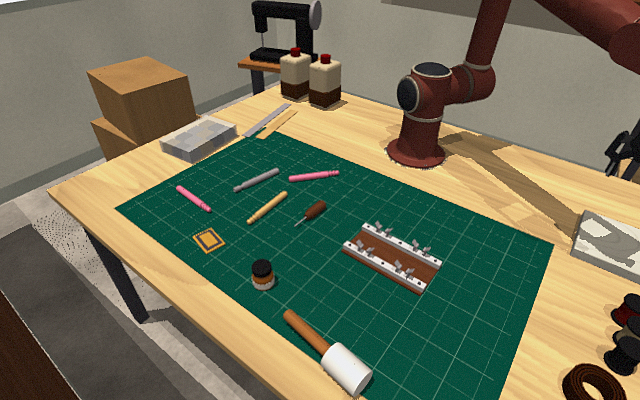

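The top view shows the wooden slicker from (380,157, grooved tip) to (383,226) and the punch from (437,191, tip) to (426,259). The rack's rails run from (173,192) to (271,192) and from (171,230) to (270,232), with the clips near columns 197 and 243.

```bash
python3 - <<'E'
from h import *
d=grab('top');im=d['pixels'];hsv=cv2.cvtColor(im,cv2.COLOR_BGR2HSV)
def blob(m,box):
    x0,y0,x1,y1=box;k=np.zeros_like(m);k[y0:y1,x0:x1]=m[y0:y1,x0:x1]
    n,l,s,c=cv2.connectedComponentsWithStats(k);i=1+np.argmax(s[1:,4]);ys,xs=np.where(l==i);return np.c_[xs,ys].astype(float)
wood=cv2.inRange(hsv,(12,50,90),(32,255,255));grey=cv2.inRange(hsv,(0,0,80),(180,50,255))
for n,m,b in(('slicker',wood,(365,148,398,235)),('punch',grey,(415,183,448,266))):
    p=onz(d,blob(m,b),.012)[:,:2];c=p.mean(0);v=np.linalg.svd(p-c)[2][0] if len(p)<5 else np.linalg.svd(p-c,full_matrices=False)[2][0]
    v*=np.sign(v[0]);t=(p-c)@v;L=t.max()-t.min()
    print(n,len(p),L,'origin',c+v*(t.min()+.070*L/.171),'yaw deg',np.degrees(np.arctan2(v[1],v[0])))
for b in((165,183,280,198),(165,223,280,240)):
    m=cv2.inRange(hsv,(0,0,130),(180,60,255));q=blob(m,b);r=cv2.minAreaRect(q.astype(np.float32));print(onz(d,cv2.boxPoints(r),.022)[:,:2].round(4).tolist())
x=cv2.resize(im[175:245,160:285],None,fx=6,fy=6,interpolation=cv2.INTER_CUBIC);cv2.imwrite('pics/rack.png',x)
E
```

```text
slicker 535 0.1715824910047754 origin [ 0.56014288 -0.20373986] yaw deg 2.651805136255116
punch 553 0.17273104322293975 origin [ 0.48209663 -0.32585002] yaw deg -11.162848866671002
[[0.559, 0.2976], [0.5792, 0.2978], [0.5753, 0.0671], [0.5548, 0.0673]]
[[0.4692, 0.3002], [0.4893, 0.3006], [0.4853, 0.0691], [0.4649, 0.0692]]
```

View pics/rack.png

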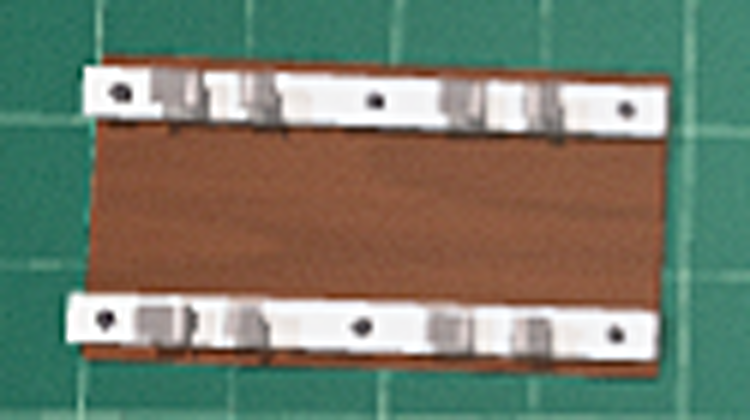

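The crop shows the two rails with their screw holes and four clips, two per rail. The clips sit symmetrically about the middle hole at (370,100) on the upper rail and (363,325) on the lower. The rack centre is about (0.522, 0.184) with yaw about -1 degree. I'll go to the slicker first.

```bash
cat >> h.py <<'E'
def to(p,yd):
    "shift (cm) and turn (deg) in tool axes; yd = wanted world angle of tool y"
    s=telemetry.sense();R=np.array(s['tcp_rot'])
    y=np.radians(yd);W=np.array([[-np.sin(y),np.cos(y),0],[np.cos(y),np.sin(y),0],[0,0,-1]]).T
    W=np.c_[[np.cos(y-np.pi/2+np.pi),np.sin(y-np.pi/2+np.pi),0],[np.cos(y),np.sin(y),0],[0,0,-1]]
    rv=cv2.Rodrigues(R.T@W)[0][:,0]
    print('cm',(R.T@(np.array(p)-s['tcp_pos'])*100).round(2),'deg',np.degrees(rv).round(2),'t',round(s['time_s'],2),'w',s['gripper_width'],'F',np.round(s['force'],1))
E
python3 - <<'E'
from h import *
to((.559,-.204,.15),92.65)
E
```

```text
cm [-59.51 -62.21   8.12] deg [ -0.09  -0.03 -22.92] t 0.15 w 0.08574635805396306 F [ 0.4  0.1 -1.3]
```

Request:
{"api": "jog_arm", "payload": {"plan": [[[-1,-30,-31,1,0,0,-8],[-1,-59.5,-62.2,6,0,0,-22.9],[-1,-59.5,-62.2,6,0,0,-22.9],[-1,-59.5,-62.2,6,0,0,-22.9],[-1,-59.5,-62.2,6,0,0,-22.9],[-1,-59.5,-62.2,6,0,0,-22.9],[-1,-59.5,-62.2,6,0,0,-22.9],[-1,-59.5,-62.2,6,0,0,-22.9],[-1,-59.5,-62.2,6,0,0,-22.9],[-1,-59.5,-62.2,6,0,0,-22.9]]]}}

```text
time_s: 0.98
tcp_pos: [0.3816, 0.2046, 0.2032]
tcp_rot: [[-0.999, -0.046, 0.0], [-0.046, 0.999, 0.0], [-0.0, 0.0, -1.0]]
force: [1.8, -0.3, 0.6]
gripper_width: 0.0851
grasp_force: 0.0
```

```bash
python3 - <<'E'
from h import *
to((.559,-.204,.15),92.65)
E
```

```text
cm [-15.83 -41.64   5.33] deg [0.01 0.02 0.  ] t 0.98 w 0.0851448359700058 F [ 1.8 -0.3  0.6]
```

Request:
{"api": "jog_arm", "payload": {"plan": [[[-1,-15.8,-41.6,5.3,0,0,0],[-1,-15.8,-41.6,5.3,0,0,0],[-1,-15.8,-41.6,5.3,0,0,0],[-1,-15.8,-41.6,5.3,0,0,0],[-1,-15.8,-41.6,5.3,0,0,0],[-1,-15.8,-41.6,5.3,0,0,0],[-1,-15.8,-41.6,5.3,0,0,0],[-1,-15.8,-41.6,5.3,0,0,0],[-1,-15.8,-41.6,5.3,0,0,0],[-1,-15.8,-41.6,5.3,0,0,0]]]}}

```text
time_s: 1.82
tcp_pos: [0.5462, -0.1752, 0.1536]
tcp_rot: [[-0.999, -0.045, -0.0], [-0.045, 0.999, 0.0], [0.0, 0.0, -1.0]]
force: [0.1, 0.2, 0.6]
gripper_width: 0.0855
grasp_force: 0.0
```

Request:
{"api": "jog_arm", "payload": {"plan": [[[-1,0,0,0,0,0,0],[-1,0,0,0,0,0,0],[-1,0,0,0,0,0,0]]]}}

```text
time_s: 2.07
tcp_pos: [0.5456, -0.1729, 0.1537]
tcp_rot: [[-0.999, -0.045, -0.001], [-0.045, 0.999, 0.001], [0.001, 0.001, -1.0]]
force: [-0.7, -0.1, 0.1]
gripper_width: 0.0856
grasp_force: 0.0
```

```bash
python3 - <<'E'
from h import *
d=grab('wrist','w1.png')
to((.559,-.204,.15),92.65)
E
```

```text
cm [-1.19 -3.22  0.4 ] deg [ 0.03 -0.03  0.01] t 2.12 w 0.0853120132842131 F [-0.3  0.7  0.5]
```

View pics/w1.png

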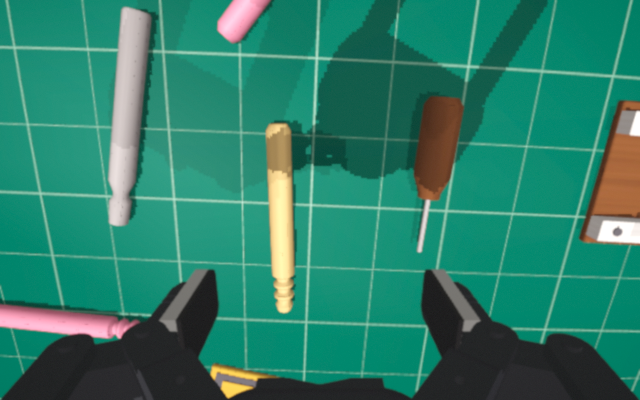

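The wrist view shows the slicker from its tail at (278,125) to its tip at (285,312), and the punch from (135,10) to (119,224). I'll measure both from this view.

```bash
cat >> h.py <<'E'
def stick(d,m,box,L0,back=.07):
    x0,y0,x1,y1=box;k=np.zeros_like(m);k[y0:y1,x0:x1]=m[y0:y1,x0:x1]
    k=cv2.morphologyEx(k,cv2.MORPH_CLOSE,np.ones((7,7)))
    c=max(cv2.findContours(k,cv2.RETR_EXTERNAL,cv2.CHAIN_APPROX_NONE)[0],key=cv2.contourArea)
    k[:]=0;cv2.drawContours(k,[c],-1,255,-1);ys,xs=np.where(k)
    p=onz(d,np.c_[xs,ys],.011)[:,:2];c=p.mean(0);v=np.linalg.svd(p-c,full_matrices=False)[2][0];v*=np.sign(v[0]);t=(p-c)@v
    print(len(p),'L',np.ptp(t).round(4),'origin',(c+v*(t.min()+back*np.ptp(t)/L0)).round(4),'yaw',np.degrees(np.arctan2(v[1],v[0])).round(2))
E
python3 - <<'E'
from h import *
d=grab('wrist');h=cv2.cvtColor(d['pixels'],cv2.COLOR_BGR2HSV)
stick(d,cv2.inRange(h,(12,40,60),(32,255,255)),(255,110,305,325),.172)
stick(d,cv2.inRange(h,(0,0,90),(180,45,190)),(95,2,165,235),.170)
E
```

```text
4242 L 0.1732 origin [ 0.5608 -0.2048] yaw 2.64
2510 L 0.1747 origin [ 0.4835 -0.3226] yaw -10.44
```

Request:
{"api": "jog_arm", "payload": {"plan": [[[-1,-1.2,-3.3,2,0,0,0],[-1,-1.2,-3.3,6,0,0,0],[-1,-1.2,-3.3,9,0,0,0],[-1,-1.2,-3.3,12,0,0,0],[-1,-1.2,-3.3,12,0,0,0],[-1,-1.2,-3.3,12,0,0,0],[-1,-1.2,-3.3,12,0,0,0]]]}}

```text
time_s: 2.75
tcp_pos: [0.5607, -0.2053, 0.0365]
tcp_rot: [[-0.999, -0.047, 0.003], [-0.047, 0.999, -0.001], [-0.003, -0.001, -1.0]]
force: [0.8, -0.6, -0.3]
gripper_width: 0.0854
grasp_force: 0.0
```

```bash
python3 - <<'E'
from h import *
to((.559,-.2045,.004),92.65)
E
```

```text
cm [0.18 0.09 3.25] deg [-0.08  0.15  0.05] t 2.75 w 0.08543146619016535 F [ 0.8 -0.6 -0.3]
```

Request:
{"api": "jog_arm", "payload": {"plan": [[[-1,0,0,1.5,0,0,0],[-1,0,0,3.1,0,0,0],[-1,0,0,3.1,0,0,0],[1,0,0,3.1,0,0,0],[1,0,0,3.1,0,0,0],[1,0,0,3.1,0,0,0],[1,0,0,3.1,0,0,0],[1,0,0,3.1,0,0,0],[1,0,0,3.1,0,0,0],[1,0,0,3.1,0,0,0]]]}}

```text
time_s: 3.58
tcp_pos: [0.5602, -0.2059, 0.0043]
tcp_rot: [[-0.999, -0.046, 0.001], [-0.046, 0.999, -0.001], [-0.001, -0.001, -1.0]]
force: [-1.3, 0.7, 5.2]
gripper_width: 0.0175
grasp_force: 58.8
```

Request:
{"api": "jog_arm", "payload": {"plan": [[[1,0,0,0,0,0,0],[1,0,0,0,0,0,0],[1,0,0,0,0,0,0]]]}}

```text
time_s: 3.83
tcp_pos: [0.5602, -0.2059, 0.0043]
tcp_rot: [[-0.999, -0.046, 0.001], [-0.046, 0.999, -0.001], [-0.001, -0.001, -1.0]]
force: [-1.5, 0.4, 5.6]
gripper_width: 0.0176
grasp_force: 58.9
```

The 17.6 mm opening suggests the pads bite slightly above the stick's widest point, so I'll reopen, go a little lower and grip again.

Request:
{"api": "jog_arm", "payload": {"plan": [[[0,0,0,0,0,0,0],[0,0,0,0,0,0,0],[0,0.1,0.1,0.35,0,0,0],[0,0.1,0.1,0.35,0,0,0],[1,0.1,0.1,0.35,0,0,0],[1,0.1,0.1,0.35,0,0,0],[1,0.1,0.1,0.35,0,0,0],[1,0.1,0.1,0.35,0,0,0],[1,0.1,0.1,0.35,0,0,0],[1,0.1,0.1,0.35,0,0,0]]]}}

```text
time_s: 4.67
tcp_pos: [0.5591, -0.2049, 0.0005]
tcp_rot: [[-0.999, -0.046, 0.001], [-0.046, 0.999, -0.001], [-0.001, -0.001, -1.0]]
force: [-0.3, 0.6, 4.5]
gripper_width: 0.018
grasp_force: 60.4
```

Request:
{"api": "jog_arm", "payload": {"plan": [[[1,0,0,-1,0,0,0],[1,0,0,-2,0,0,0],[1,0,0,-2,0,0,0],[1,0,0,-2,0,0,0]]]}}

```text
time_s: 5.0
tcp_pos: [0.559, -0.2049, 0.0207]
tcp_rot: [[-0.999, -0.046, 0.002], [-0.046, 0.999, -0.001], [-0.002, -0.001, -1.0]]
force: [0.3, 0.4, -0.7]
gripper_width: 0.0178
grasp_force: 58.7
```

```bash
python3 - <<'E'
from h import *
d=grab('wrist','w2.png')
to((.523,.2386,.17),89)
E
```

```text
cm [  1.51  44.44 -15.01] deg [-0.01  0.02  3.63] t 5.05 w 0.01807361189598055 F [ 0.3 -0.1 -0.8]
```

View pics/w2.png

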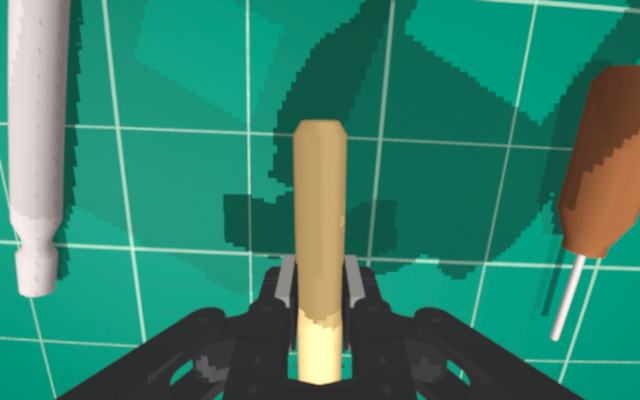

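The stick is held level and centred between the pads, with its tail end at (320,122). Next I'll carry it above the left place.

Request:
{"api": "jog_arm", "payload": {"plan": [[[1,0.1,2,-4,0,0,0.4],[1,0.5,10,-11,0,0,1],[1,1.5,44.4,-11,0,0,3.6],[1,1.5,44.4,-11,0,0,3.6],[1,1.5,44.4,-11,0,0,3.6],[1,1.5,44.4,-11,0,0,3.6],[1,1.5,44.4,-11,0,0,3.6],[1,1.5,44.4,-11,0,0,3.6],[1,1.5,44.4,-11,0,0,3.6],[1,1.5,44.4,-11,0,0,3.6]]]}}

```text
time_s: 5.88
tcp_pos: [0.5269, 0.177, 0.1222]
tcp_rot: [[-1.0, 0.017, -0.001], [0.017, 1.0, -0.0], [0.001, -0.0, -1.0]]
force: [0.7, -0.5, -0.9]
gripper_width: 0.0177
grasp_force: 58.8
```

```bash
python3 - <<'E'
from h import *
to((.523,.2386,.13),89)
E
```

```text
cm [ 0.5   6.16 -0.78] deg [-0.01 -0.04  0.03] t 5.88 w 0.01767288580768382 F [ 0.7 -0.5 -0.9]
```

Request:
{"api": "jog_arm", "payload": {"plan": [[[1,0.3,4,-0.5,0,0,0],[1,0.4,6,-0.8,0,0,0],[1,0.4,6,-0.8,0,0,0],[1,0.4,6,-0.8,0,0,0],[1,0.4,6,-0.8,0,0,0]]]}}

```text
time_s: 6.3
tcp_pos: [0.5246, 0.2344, 0.1297]
tcp_rot: [[-1.0, 0.017, -0.001], [0.017, 1.0, -0.001], [0.001, -0.001, -1.0]]
force: [0.7, -0.4, -0.8]
gripper_width: 0.018
grasp_force: 58.8
```

```bash
python3 - <<'E'
from h import *
d=grab('wrist','w3.png')
to((.523,.2386,.13),89)
E
```

```text
cm [ 0.18  0.46 -0.03] deg [-0.05 -0.07 -0.03] t 6.35 w 0.018017498367821464 F [-0.2 -0.7 -0.3]
```

View pics/w3.png

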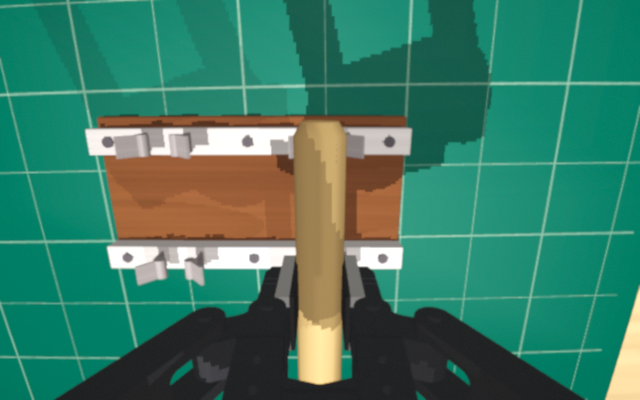

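The wrist view shows the rack with its screw holes at (107,142), (247,142), (389,142), (127,257), (254,258) and (382,258). The stick hides the left clips.

```bash
python3 - <<'E'
from h import *
d=grab('wrist')
p=onz(d,[(107,142),(247,142),(389,142),(127,257),(254,258),(382,258)],.022)[:,:2]
print(p.round(4).tolist(),p.mean(0));a=(p[2]-p[0]+p[5]-p[3]);print(np.degrees(np.arctan2(a[1],a[0])))
E
```

```text
[[0.4754, 0.0833], [0.4776, 0.1838], [0.4793, 0.2841], [0.5653, 0.0817], [0.5674, 0.1823], [0.5691, 0.2824]] [0.52232313 0.18295488]
88.90770039762658
```

Request:
{"api": "jog_arm", "payload": {"plan": [[[1,0.1,0.36,2,0,0,0],[1,0.1,0.36,5,0,0,0],[1,0.1,0.36,8,0,0,0],[1,0.1,0.36,8,0,0,0],[1,0.1,0.36,8,0,0,0]]]}}

```text
time_s: 6.82
tcp_pos: [0.5225, 0.2371, 0.0485]
tcp_rot: [[-1.0, 0.019, -0.005], [0.019, 1.0, -0.002], [0.005, -0.002, -1.0]]
force: [0.6, 0.3, -1.9]
gripper_width: 0.0181
grasp_force: 58.9
```

```bash
python3 - <<'E'
from h import *
to((.5235,.238,.0225),88.9)
E
```

```text
cm [-0.11  0.09  2.6 ] deg [-0.1  -0.28  0.03] t 6.82 w 0.01809547109858129 F [ 0.6  0.3 -1.9]
```

Request:
{"api": "jog_arm", "payload": {"plan": [[[1,0,0.1,0.6,0,0,0],[1,0,0.1,1.1,0,0,0],[1,0,0.1,1.5,0,0,0],[1,0,0.1,1.9,0,0,0],[1,0,0.1,2.2,0,0,0],[1,0,0.1,2.5,0,0,0],[1,0,0.1,2.6,0,0,0],[1,0,0.1,2.6,0,0,0],[1,0,0.1,2.6,0,0,0]]]}}

```text
time_s: 7.57
tcp_pos: [0.5258, 0.2393, 0.0256]
tcp_rot: [[-1.0, 0.017, 0.004], [0.017, 1.0, -0.0], [-0.004, -0.0, -1.0]]
force: [3.2, -3.6, -2.1]
gripper_width: 0.018
grasp_force: 58.8
```

Request:
{"api": "jog_arm", "payload": {"plan": [[[1,0,0,0.2,0,0,0],[1,0,0,0.4,0,0,0],[1,0,0,0.4,0,0,0],[1,0,0,0.4,0,0,0]]]}}

```text
time_s: 7.9
tcp_pos: [0.5247, 0.2392, 0.0223]
tcp_rot: [[-1.0, 0.017, 0.0], [0.017, 1.0, -0.002], [-0.0, -0.002, -1.0]]
force: [-2.3, -6.1, 9.0]
gripper_width: 0.0178
grasp_force: 60.1
```

Request:
{"api": "jog_arm", "payload": {"plan": [[[1,0,0,0.2,0,0,0],[1,0,0,0.2,0,0,0],[1,0,0,0.2,0,0,0]]]}}

```text
time_s: 8.15
tcp_pos: [0.5248, 0.2393, 0.0222]
tcp_rot: [[-1.0, 0.016, -0.001], [0.016, 1.0, -0.002], [0.001, -0.002, -1.0]]
force: [-7.9, -7.6, 21.4]
gripper_width: 0.0176
grasp_force: 61.3
```

Request:
{"api": "jog_arm", "payload": {"plan": [[[0.2,0,0,-0.2,0,0,0],[0,0,0,-0.2,0,0,0],[0,0,0,-0.2,0,0,0],[0,0,0,-2,0,0,0],[0,0,0,-5,0,0,0],[0,0,0,-9,0,0,0],[0,0,0,-12,0,0,0],[0,0,0,-12,0,0,0],[0,0,0,-12,0,0,0]]]}}

```text
time_s: 8.9
tcp_pos: [0.5254, 0.2406, 0.1409]
tcp_rot: [[-1.0, 0.017, 0.004], [0.017, 1.0, 0.002], [-0.004, 0.002, -1.0]]
force: [0.1, -0.3, -0.2]
gripper_width: 0.0428
grasp_force: 0.0
```

```bash
python3 - <<'E'
from h import *
d=grab('wrist');e=grab('scene')
x=cv2.resize(e['pixels'][205:305,330:460],(520,400),interpolation=cv2.INTER_CUBIC)
cv2.imwrite('pics/c1.png',cv2.resize(np.hstack([d['pixels'],x]),(800,276)))
to((.4850,-.3230,.13),79.2)
E
```

```text
cm [  2.87 -56.33   0.73] deg [-0.03 -0.13  9.84] t 9.0 w 0.042753773042226384 F [-0.2  0.  -0.5]
```

View pics/c1.png

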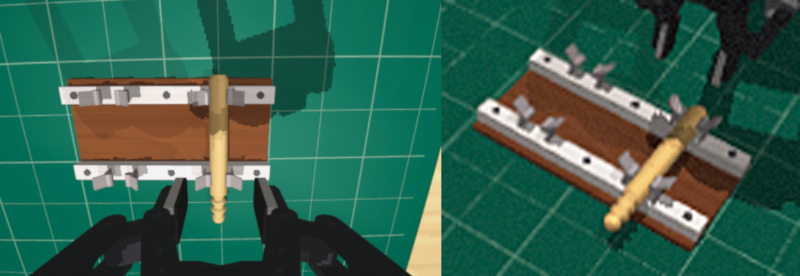

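The picture shows the slicker sitting in the left clips on both rails, clear of the open fingers. Next is the punch.

Request:
{"api": "jog_arm", "payload": {"plan": [[[-1,2.9,-56.3,0,0,0,9.8],[-1,2.9,-56.3,0,0,0,9.8],[-1,2.9,-56.3,0,0,0,9.8],[-1,2.9,-56.3,0,0,0,9.8],[-1,2.9,-56.3,0,0,0,9.8],[-1,2.9,-56.3,0,0,0,9.8],[-1,2.9,-56.3,0,0,0,9.8],[-1,2.9,-56.3,0,0,0,9.8],[-1,2.9,-56.3,0,0,0,9.8],[-1,2.9,-56.3,0,0,0,9.8]]]}}

```text
time_s: 9.83
tcp_pos: [0.4937, -0.1771, 0.1359]
tcp_rot: [[-0.982, 0.187, -0.004], [0.187, 0.982, 0.002], [0.004, 0.002, -1.0]]
force: [0.9, 0.6, 0.2]
gripper_width: 0.0854
grasp_force: 0.0
```

```bash
python3 - <<'E'
from h import *
to((.4828,-.3240,.14),79.2)
E
```

```text
cm [ -1.67 -14.64  -0.44] deg [ 0.09 -0.22  0.02] t 9.83 w 0.08537895497551688 F [0.9 0.6 0.2]
```

Request:
{"api": "jog_arm", "payload": {"plan": [[[-1,-1.7,-14.6,-0.4,0,0,0],[-1,-1.7,-14.6,-0.4,0,0,0],[-1,-1.7,-14.6,-0.4,0,0,0],[-1,-1.7,-14.6,-0.4,0,0,0],[-1,-1.7,-14.6,-0.4,0,0,0],[-1,-1.7,-14.6,-0.4,0,0,0],[-1,-1.7,-14.6,-0.4,0,0,0]]]}}

```text
time_s: 10.42
tcp_pos: [0.4843, -0.3211, 0.1404]
tcp_rot: [[-0.982, 0.187, -0.003], [0.187, 0.982, 0.003], [0.003, 0.003, -1.0]]
force: [0.1, 0.1, -0.1]
gripper_width: 0.0856
grasp_force: 0.0
```

```bash
python3 - <<'E'
from h import *
d=grab('wrist','w4.png')
to((.4828,-.3240,.04),79.2)
E
```

```text
cm [ 0.09 -0.37 10.08] deg [ 0.11 -0.15  0.09] t 10.47 w 0.08586926075566607 F [ 0.4  0.8 -0.4]
```

View pics/w4.png

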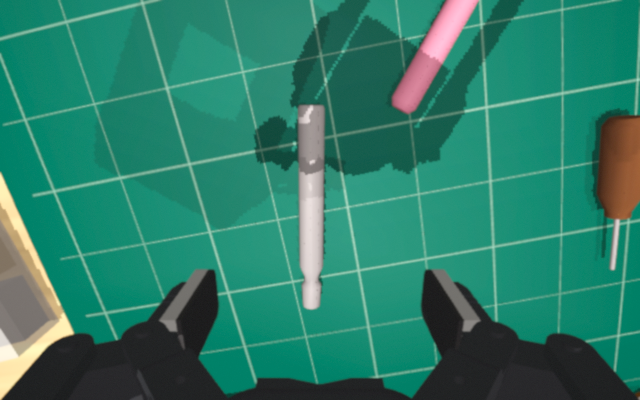

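The punch runs from (311,104) to its tip at (311,309), lined up between the fingers. The pink stick's end is at (405,108), clear of the path.

```bash
python3 - <<'E'
from h import *
d=grab('wrist')
a,b=onz(d,[(311,104),(311,309)],.011)[:,:2];v=(b-a)/np.linalg.norm(b-a)
print(np.linalg.norm(b-a),a+v*.07,np.degrees(np.arctan2(v[1],v[0])))
to((*(a+v*.072),.04),90+np.degrees(np.arctan2(v[1],v[0])))
E
```

```text
0.1757886208051263 [ 0.48152131 -0.32660142] -11.048767652639526
cm [-0.   -0.65 10.13] deg [ 0.08 -0.1   0.37] t 10.52 w 0.08549759151723636 F [-0.3  0.2  0.1]
```

Request:
{"api": "jog_arm", "payload": {"plan": [[[-1,0,-0.5,3,0,0,0.3],[-1,0,-0.5,7,0,0,0.3],[-1,0,-0.5,10,0,0,0.3],[-1,0,-0.5,12,0,0,0.3],[-1,0,-0.5,13,0,0,0.3],[-1,0,-0.5,13.7,0,0,0.3],[-1,0,-0.5,13.7,0,0,0.3],[-1,0,-0.5,13.7,0,0,0.3]]]}}

```text
time_s: 11.18
tcp_pos: [0.485, -0.3276, 0.0067]
tcp_rot: [[-0.982, 0.191, 0.001], [0.191, 0.982, -0.001], [-0.002, -0.001, -1.0]]
force: [-0.5, 1.1, 1.1]
gripper_width: 0.085
grasp_force: 0.0
```

Request:
{"api": "jog_arm", "payload": {"plan": [[[-1,0,0,0.55,0,0,0],[1,0,0,0.55,0,0,0],[1,0,0,0.55,0,0,0],[1,0,0,0.55,0,0,0],[1,0,0,0.55,0,0,0],[1,0,0,0.55,0,0,0],[1,0,0,0.55,0,0,0],[1,0,0,0.55,0,0,0],[1,0,0,0.55,0,0,0]]]}}

```text
time_s: 11.93
tcp_pos: [0.4844, -0.3278, 0.0005]
tcp_rot: [[-0.981, 0.192, 0.0], [0.192, 0.981, -0.001], [-0.001, -0.0, -1.0]]
force: [-1.2, -0.1, 3.4]
gripper_width: 0.0177
grasp_force: 58.7
```

Request:
{"api": "jog_arm", "payload": {"plan": [[[1,0,0,-1,0,0,0],[1,0,0,-3,0,0,0],[1,0,0,-6,0,0,0],[1,0,0,-10,0,0,0],[1,0,0,-13,0,0,0],[1,0,0,-13,0,0,0]]]}}

```text
time_s: 12.43
tcp_pos: [0.4876, -0.3303, 0.1386]
tcp_rot: [[-0.981, 0.192, 0.01], [0.192, 0.981, -0.009], [-0.012, -0.007, -1.0]]
force: [0.2, -0.4, -0.7]
gripper_width: 0.0178
grasp_force: 58.7
```

```bash
python3 - <<'E'
from h import *
d=grab('wrist','w5.png')
to((.5215,.128,.13),88.9)
E
```

```text
cm [ 5.32 45.55  0.27] deg [-0.28  0.41 -9.97] t 12.48 w 0.01772867029725143 F [-0.4  0.2 -3.4]
```

View pics/w5.png

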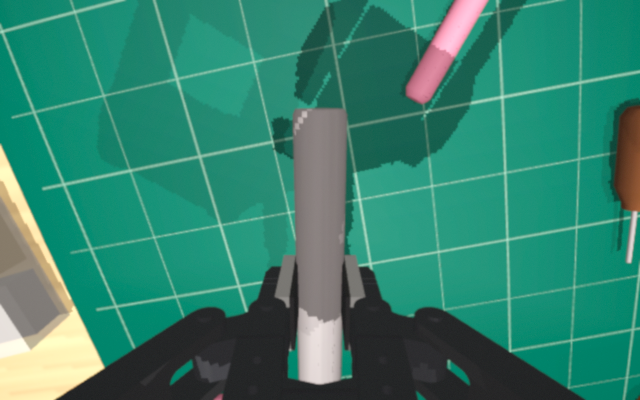

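The punch is held centred with its tail end at (320,109). I'll carry it to the right place.

Request:
{"api": "jog_arm", "payload": {"plan": [[[1,5,45.5,0,0,0,-10],[1,5,45.5,0,0,0,-10],[1,5,45.5,0,0,0,-10],[1,5,45.5,0,0,0,-10],[1,5,45.5,0,0,0,-10],[1,5,45.5,0,0,0,-10],[1,5,45.5,0,0,0,-10],[1,5,45.5,0,0,0,-10],[1,5,45.5,0,0,0,-10],[1,5,45.5,0,0,0,-10]]]}}

```text
time_s: 13.32
tcp_pos: [0.5169, 0.0898, 0.1277]
tcp_rot: [[-1.0, 0.019, -0.004], [0.019, 1.0, -0.0], [0.004, -0.0, -1.0]]
force: [1.8, -0.5, -2.5]
gripper_width: 0.0176
grasp_force: 59.0
```

```bash
python3 - <<'E'
from h import *
to((.5245,.128,.13),88.9)
E
```

```text
cm [-0.68  3.84 -0.23] deg [-0.01 -0.23  0.02] t 13.32 w 0.017555922069521182 F [ 1.8 -0.5 -2.5]
```

Request:
{"api": "jog_arm", "payload": {"plan": [[[1,-0.7,3.8,0,0,0,0],[1,-0.7,3.8,0,0,0,0],[1,-0.7,3.8,2,0,0,0],[1,-0.7,3.8,5,0,0,0],[1,-0.7,3.8,7,0,0,0],[1,-0.7,3.8,7,0,0,0],[1,-0.7,3.8,7,0,0,0]]]}}

```text
time_s: 13.9
tcp_pos: [0.524, 0.1252, 0.0571]
tcp_rot: [[-1.0, 0.019, -0.007], [0.019, 1.0, -0.001], [0.007, -0.001, -1.0]]
force: [0.8, 0.2, -1.9]
gripper_width: 0.0177
grasp_force: 59.3
```

```bash
python3 - <<'E'
from h import *
to((.5245,.128,.0225),88.9)
E
```

```text
cm [-0.06  0.28  3.46] deg [-0.05 -0.38  0.02] t 13.9 w 0.017673194437513095 F [ 0.8  0.2 -1.9]
```

Request:
{"api": "jog_arm", "payload": {"plan": [[[1,0,0.25,0.3,0,0,0],[1,0,0.25,0.8,0,0,0],[1,0,0.25,1.3,0,0,0],[1,0,0.25,1.8,0,0,0],[1,0,0.25,2.3,0,0,0],[1,0,0.25,2.8,0,0,0],[1,0,0.25,3.2,0,0,0],[1,0,0.25,3.5,0,0,0],[1,0,0.25,3.5,0,0,0],[1,0,0.25,3.5,0,0,0]]]}}

```text
time_s: 14.73
tcp_pos: [0.527, 0.1281, 0.0245]
tcp_rot: [[-1.0, 0.019, 0.001], [0.019, 1.0, 0.0], [-0.001, 0.0, -1.0]]
force: [2.4, 0.5, -6.0]
gripper_width: 0.0177
grasp_force: 59.0
```

Request:
{"api": "jog_arm", "payload": {"plan": [[[1,0,0,0.2,0,0,0],[1,0,0,0.3,0,0,0],[1,0,0,0.3,0,0,0]]]}}

```text
time_s: 14.98
tcp_pos: [0.5264, 0.1281, 0.0224]
tcp_rot: [[-1.0, 0.019, -0.001], [0.019, 1.0, -0.0], [0.001, -0.0, -1.0]]
force: [-1.8, -0.0, 2.9]
gripper_width: 0.0179
grasp_force: 60.1
```

Request:
{"api": "jog_arm", "payload": {"plan": [[[1,0,0,0.2,0,0,0],[1,0,0,0.3,0,0,0],[1,0,0,0.3,0,0,0]]]}}

```text
time_s: 15.23
tcp_pos: [0.5265, 0.1282, 0.0222]
tcp_rot: [[-1.0, 0.018, -0.003], [0.018, 1.0, -0.001], [0.003, -0.001, -1.0]]
force: [-12.7, -1.4, 22.1]
gripper_width: 0.0177
grasp_force: 62.2
```

Request:
{"api": "jog_arm", "payload": {"plan": [[[0.2,0,0,-0.3,0,0,0],[0,0,0,-0.3,0,0,0],[0,0,0,-0.3,0,0,0],[0,0,0,-2,0,0,0],[0,0,0,-5,0,0,0],[0,0,0,-9,0,0,0],[0,0,0,-12,0,0,0],[0,0,0,-12,0,0,0],[0,0,0,-12,0,0,0]]]}}

```text
time_s: 15.98
tcp_pos: [0.5283, 0.1283, 0.1413]
tcp_rot: [[-1.0, 0.019, 0.005], [0.019, 1.0, 0.0], [-0.005, 0.001, -1.0]]
force: [0.3, 0.5, -1.0]
gripper_width: 0.0429
grasp_force: 0.0
```

```bash
python3 - <<'E'
from h import *
d=grab('wrist');e=grab('scene')
x=cv2.resize(e['pixels'][205:305,330:460],(520,400),interpolation=cv2.INTER_CUBIC)
cv2.imwrite('pics/c2.png',cv2.resize(np.hstack([d['pixels'],x]),(800,276)))
E
```

```text
(no output)
```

View pics/c2.png

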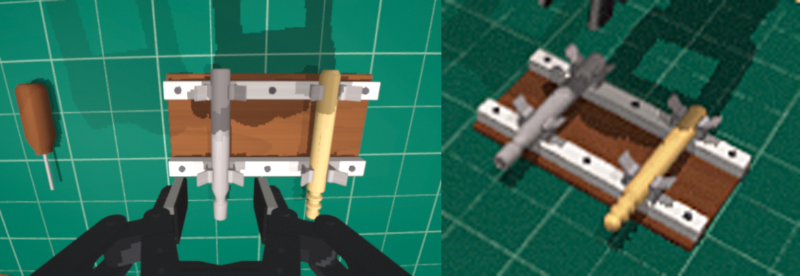

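The picture shows both tools seated between their jaws on both rails, parallel to the rack's edges, with the gripper clear and nothing touched. Each was pressed until it stopped hard at about 22 N, so I'm handing the job in.

```bash
python3 -c "
from rig import ticket
print(ticket.sign_off())"
```

```text
the job is handed in; nothing more can be done
None
```

The slicker is clipped into the left place and the punch into the right, both released, and the job was handed in at about 16 s; the sign-off returned no verdict.

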